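# Press a freshly glued phone screen in the cam bonding press

## Task

The phone in the small bonding press has just had its screen glued in and needs pressure on it. Swing the hold-down bar over the phone until its tip rests fully home in the catch, then raise the cam lever to its highest lift point, which is where the lever stands upright, so that the table presses the phone against the pad. The lever springs back when let go, so finish while still holding it upright, and leave the other things on the bench alone.

Things in the scene. Friction and masses are not known exactly. Their poses are not given: they have to be found in the camera images.
- press: the bonding press, bolted down: aluminium base plate 150 x 270 mm (x, y), lift table in the middle, pivot post of the bar at its +y end, catch at its -y end, cam lever outside its -y end. Origin: centre of the underside, on the bench. x points away from the robot at yaw 0, y to the left, z up; offsets below are in this frame
- hold_bar (a joint): swing of the steel hold-down bar about the upright pivot. 0 = closed: the bar runs along -y over the phone, its tip in the catch against the stop; grows as the tip swings to the front (-x), up to 1.4. It stays where it is left (about 1 N at the knob moves it). The bar is 26 mm wide, 110 to 124 mm above the bench, and reaches 234 mm from the pivot, the last 28 mm as a thinner tongue
- bar_knob (a point): the bar's black round upright knob (28 mm across, 31 mm tall, from 140 to 171 mm above the bench, on a 13 mm neck): the point is its middle, 156 mm above the bench and 184 mm from the pivot
- bar_pivot (a point): point on the bar's vertical pivot axis, 124 mm above the bench, at (0, 112) mm in the press frame
- catch (a point): middle of the catch that takes the bar's tip: a steel jaw 46 x 18 mm open to the front (-x), its top 131 mm above the bench; the point lies in its slot, 114 mm above the bench, at (0, -112) mm
- cam_lever (a joint): angle of the cam lever about the press's y axis. 0 = at rest, level, pointing to the front (-x); grows as the knob rises; 1.571 = upright = highest lift; beyond that the table sinks again, stop at 2.3. The table is lifted by 7 mm x sin(angle). A return spring pulls it back to 0 with 2 N at the grip when level and about 4 N when upright
- lever: the lever's steel rod (11 mm thick) with a flat-sided black grip at its end: 62 mm long, 17 mm thick (along y), 26 mm across, from 78 to 140 mm from the turning axis. Origin on the lever's turning axis in the middle of the press (y = 0, 46 mm above the bench); the rod runs along its own -x at its own y = -165 mm
- lever_grip (a point): point inside the lever's grip, in the middle of its section, 118 mm from the turning axis and 22 mm from the grip's end; at rest 46 mm, upright 164 mm above the bench
- lever_axis (a point): point on the lever's turning axis (parallel to the press's y) in the plane of the lever: at (0, -165) mm, 46 mm above the bench
- lift_table (a joint): lift of the table that carries the phone: 0 = down, 0.007 m = highest. Driven by the cam only
- nest (a point): middle of the table's rubber top with the table down, 78 mm above the bench: where the phone's underside lies centred; low fences stand 1.5 mm off its edges
- phone: the phone, 138 x 69 x 9 mm, lying screen up in the nest with its long side along the press's y, not fixed. Origin: centre of its underside
- pressure_pad: rubber-faced pad 54 x 112 mm under the bar, sprung upwards by up to 7 mm; closed, it stands over the phone with a gap of about 3 mm while the table is down. At full lift it presses with about 10 N. Origin: centre of its lower face
- screw_dish: bystander: round steel dish with screws, 95 mm across, 22 mm high. Origin: centre of its underside
- tweezers: bystander: tweezers, 120 mm long, lying flat. Origin: centre of the underside
- grease_tin: bystander: low round tin, 59 mm across, 36 mm high. Origin: centre of its underside
Mind the look-alikes: they are no part of the job. There is more than one size of the phone; the one meant has the size given above.

How it is judged (in metres and radians):
On the way, in this order (a step that is already met when the one before it is completed fails the run):
1. the hold-down bar is home in its catch while the lever is still down (value of joint hold_bar below 0.045 rad and value of joint cam_lever below 0.35 rad), for 0.2 s.
2. the lever is upright with the phone pressed against the pad (value of joint cam_lever between 1.42 and 1.72 rad and contact force between phone and pressure_pad above 4 N), for 0.2 s.
At the end, for the whole second after the job is handed in: The bar is home in its catch (within 0.045 rad), the lever stands still within 0.15 rad of upright, held by the fingers (more than 1 N on the lever), the table is more than 5.5 mm up, and the phone lies flat and centred in its nest (within 6 mm), pressed against the pad with more than 4 N (all of step 2 and value of joint hold_bar below 0.045 rad and velocity of joint cam_lever between -0.1 and 0.1 rad/s and value of joint lift_table above 0.0055 m and contact force between the fingers and lever above 1 N and horizontal distance between phone and nest below 0.006 m and angle between phone's own z axis and vertical below 0.06 rad); the arm keeps its last pose, push and grip.
It fails at once if the screw dish, the tweezers or the tin is pushed away (more than 20 mm) (distance of any of screw_dish, tweezers, grease_tin from where it was at the start of the episode above 0.02 m).
It also fails if it takes over 53 s, if anything falls off the work surface, if the arm or the gripper's body presses on something with over 40 N, if the wrist force passes 120 N, or if a joint passes its speed limit or range.

## Robot

A 6-joint arm with a two-finger parallel gripper is mounted at the origin on a cart in front of the work surface, level with it; the furniture and walls round the work are solid. World frame = base frame: x ahead of the robot, y to its left, z up, the work surface at z = 0. Lengths are in mm, angles in rad, forces in N, time in s.
With the tool pointing down it reaches from about 275 to 825 mm from the base axis. Payload 4.9 kg.
Tool frame: the origin (TCP) lies at the very end of the fingers, on their centre line; the grasp point (between the pads) lies 19 mm behind it; z points along the fingers, y is the line along which they close (so a half turn about z gives the same grasp; the last joint's range is limited). The gripper opens to 85 mm and grips with 20 to 120 N. Pads are 22 mm wide; open, the fingers measure 114 mm over their backs; the gripper's body (76 mm by 85 mm) begins 54 mm behind the grasp point. The pads swing forward as they close: fully open they stand 13 mm farther back than shut.
Start: joints at [-0.134, 0.326, -0.193, 1.052, 0, 1.437], TCP at [550.017, 0.009, 231.281] pointing down, gripper open.
Joint ranges: [-2.65, 2.65], [-0.97, 1.79], [-1.3, 1.35], [-1.93, 2.1], [-1.47, 1.37], [-3.14, 3.14]. Speed limits (rad/s): [2.57, 2.57, 3.14, 3.14, 3.14, 3.14].

## Interface

Orientations are given as [roll, pitch, yaw] about the fixed x, y, z axes, in that order (R = Rz(yaw) Ry(pitch) Rx(roll)).
In Python, from bench import bot, solve_ik, imaging gives the robot as it stands. Calls block until the motion is done:
- bot.move_ptp(position, orientation): joint-space move of the TCP to a pose.
- bot.movel(position, rot=None, max_speed=150, threshold=None): straight line of the TCP; rot=None keeps the orientation; max_speed is the mean speed in mm/s. With threshold (N) it stops when the force on the tool has changed by that much, and returns True; else False.
- bot.move_j(angles): joint-space move.
- bot.grip(opening, effort=None): opening from 0.0 (shut) to 1.0 (fully open); effort is the grip in N (None keeps the last); returns when the fingers have stopped.
- bot.dwell(seconds).
- solve_ik(position, orientation): joint angles nearest the present ones, or None.
- bot.get_state(): the state.
- imaging.capture(name): name is "scene" or "side" or "wrist"; returns the picture (480x640x3 uint8, blue, green, red); there is no depth.
- imaging.camera_model(name): a dict with "K" (3x3 intrinsics, pixels), "position" and "rotation" of the camera in the world. Camera axes: x right, y up, looking along -z (the intrinsics and any distortion apply to the point x, -y, -z); pixel columns grow to the right and rows downward; lengths in mm; the calibration is good to about 2 mm. A picture is of the moment at which its call begins: read the wrist's pose just before it. camera_model takes no time and is no camera call; for the wrist camera it gives the pose at the moment of the call.
A pose or a line that the arm cannot do raises bot.IKError and nothing moves.
- bot.sign_off(): hands the job in; it is judged then, once.
The state is a dict: "t": time; "qpos": joint angles; "joint_velocities": joint speeds; "effort": joint torques, N m; "tcp_pos": TCP position; "orientation": TCP orientation; "contact_force": force on the tool from outside, world axes, zero at the start; "wrist_torque": the same for the moment, N m; "opening": opening from 0.0 (shut) to 1.0 (fully open); "gripper_force": force on a finger pad.
Only numpy, scipy, OpenCV 4.12 (cv2) and the standard library are available. Lean on these libraries where they do the work, as an engineer would, in place of code of your own. Each camera call takes 0.05 s, during which the arm holds its last target. There are 200 camera calls.

## Working session

There is one attempt and no reset: what is moved stays moved. The work goes in short steps, each a Python script; the robot and the scene stay as the last script left them, time stands still between calls to the robot, and variables do not carry over. Pictures are saved under pics/ and viewed, at most 10 in all, crops included, and the job is handed in when it is done.

```bash
mkdir -p pics; ls; python3 - <<'E'
from bench import bot, imaging
import cv2, numpy as np
for n in ("scene","side"):
    cv2.imwrite(f"pics/{n}0.png", imaging.capture(n))
    m=imaging.camera_model(n); print(n,{k:np.round(np.array(v),3).tolist() if not isinstance(v,str) else v for k,v in m.items()})
print(bot.get_state()["t"])
E
```

```text
pics
scene {'K': [[467.676, 0.0, 316.543], [0.0, 467.676, 237.106], [0.0, 0.0, 1.0]], 'position': [-99.421, 812.395, 726.837], 'rotation': [1.049, -0.021, -2.491]}
side {'K': [[536.093, 0.0, 315.1], [0.0, 536.093, 250.747], [0.0, 0.0, 1.0]], 'position': [55.886, 1238.67, 675.384], 'rotation': [1.156, 0.025, -2.811]}
0.1
```

View pics/scene0.png

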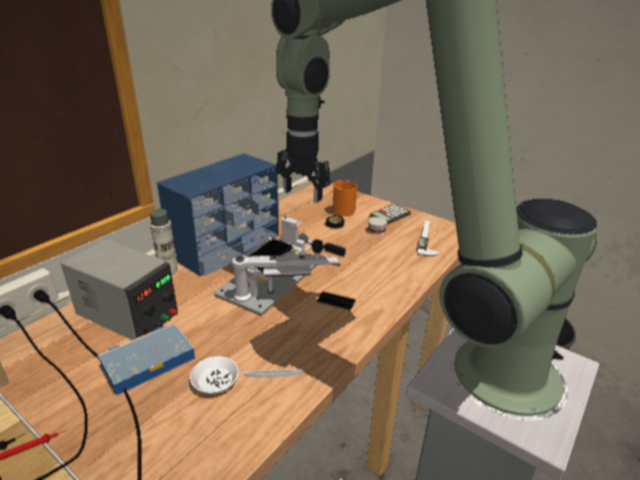

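View pics/side0.png

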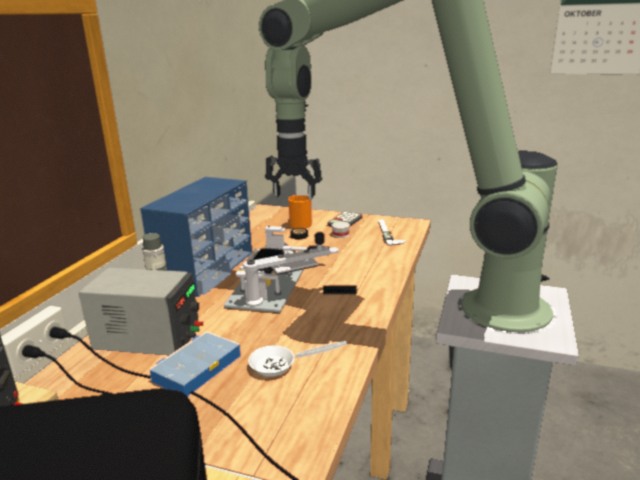

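Scene: the bar is swung to the front, with its pivot post top at about (241,262) and its tip at (338,262). The lever's black grip is near (330,249), and the catch is at (291,225). In the side view the pivot is at about (251,265), the bar tip at (338,250) and the catch at (274,232). The dish and tweezers lie on the +y side of the press. The black block at (336,299) is a loose look-alike.

```bash
cat > h.py <<'E'
import numpy as np, cv2
from scipy.spatial.transform import Rotation as R
from bench import bot, solve_ik, imaging
def rot(r):
    r=np.array(r,float); return r if r.shape==(3,3) else R.from_euler('xyz',r).as_matrix()
def P(m):
    Rc=np.diag([1,-1,-1])@rot(m["rotation"]).T
    return np.array(m["K"])@np.c_[Rc,-Rc@np.array(m["position"])]
def proj(m,X):
    x=P(m)@np.r_[X,1]; return x[:2]/x[2]
def tri(obs):
    A=np.vstack([[u*p[2]-p[0],v*p[2]-p[1]] for m,(u,v) in obs for p in [P(m)]])
    s=np.abs(A[:,:3]).max(1,keepdims=True); A=A/s
    X=np.linalg.lstsq(A[:,:3],-A[:,3],rcond=None)[0]
    return X, [np.round(proj(m,X)-uv,1).tolist() for m,uv in obs]
def atz(m,uv,z):
    p=P(m); M=np.linalg.inv(p[:,:3]); c=np.array(m["position"],float); d=M@np.r_[uv,1]
    return c+d*(z-c[2])/d[2]
E
python3 - <<'E'
from h import *
s,d,w=[imaging.camera_model(n) for n in ("scene","side","wrist")]
print(w); print(proj(s,[550,0,231]),proj(d,[550,0,231]))
for a,b in (((241,262),(251,265)),((338,262),(338,250)),((291,225),(274,232))): print(tri([(s,a),(d,b)]))
print(atz(s,(215,376),0),atz(s,(215,291),0))
for q in ([480,60,420],[480,160,420]):
  print(solve_ik(q,bot.get_state()["orientation"]))
print(bot.get_state()["orientation"])
cv2.imwrite("pics/w0.png",imaging.capture("wrist"))
E
```

```text
{'K': array([[348.58567479,   0.        , 322.52775932],
       [  0.        , 348.58567479, 239.41989399],
       [  0.        ,   0.        ,   1.        ]]), 'position': array([550.61223754,  78.19042787, 373.7007313 ]), 'rotation': array([-3.09297942e-01,  1.83514537e-03, -4.43337935e-05])}
[302.14692698 200.70112625] [294.18059588 201.4652246 ]
(array([604.71805084, 165.16736529, 114.23258724]), [[-0.2, -0.6], [0.4, 0.6]])
(array([425.5278967 ,  16.49334461, 112.76709667]), [[-0.3, -0.6], [0.5, 0.6]])
(array([638.60637221, -60.81865741, 109.85261452]), [[-0.3, -0.8], [0.5, 0.8]])
[4.69585616e+02 3.82292341e+02 1.13686838e-13] [687.47259618 185.36508592   0.        ]
[-2.85004210e-02  1.47669896e-01  4.93949399e-02  1.47405938e+00
  1.77811444e-04  1.54232532e+00]
[1.75473269e-01 1.92582373e-01 1.04005873e-01 1.48368993e+00
 4.85666787e-04 1.74629879e+00]
[-3.14006033e+00 -2.21521773e-04  1.57076661e+00]
```

```bash
python3 - <<'E'
from h import *
import pickle
o=bot.get_state()["orientation"]; ms=[]
for i,q in enumerate(([580,-60,330],[500,0,330])):
    bot.move_ptp(q,o); bot.dwell(.3)
    m=imaging.camera_model("wrist"); cv2.imwrite(f"pics/w{i+1}.png",imaging.capture("wrist")); ms.append(m)
pickle.dump(ms,open("ms.pkl","wb")); print(bot.get_state()["t"])
E
```

```text
1.8833
```

View pics/w1.png

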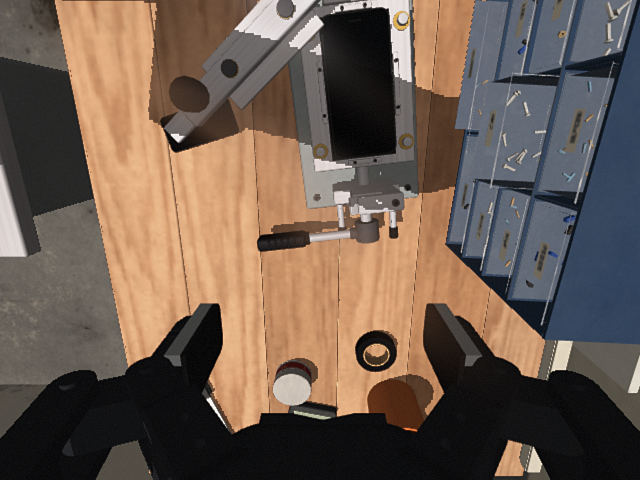

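View pics/w2.png

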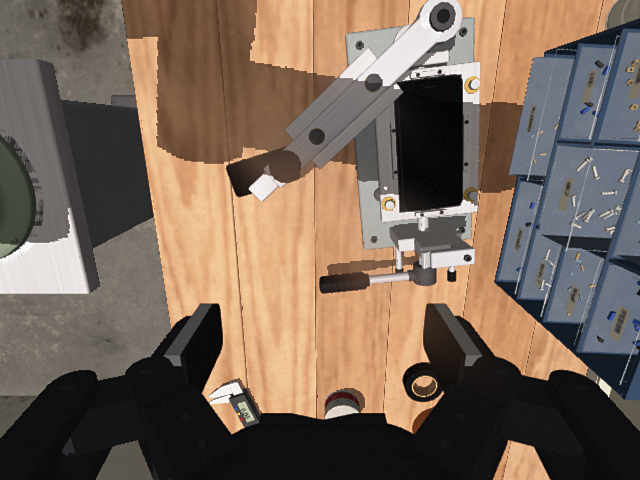

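w1: knob at (189,95), tip end at (174,135), grip end at (259,243), grip inner end at (308,239), catch around (375,198). w2: knob at (284,166), tip at (262,189), pivot at (442,15), grip from (321,285) to (368,281). The phone is in the nest, and the tin and tape stand on the -y side, clear of the lever.

```bash
python3 - <<'E'
from h import *
import pickle
a,b=pickle.load(open("ms.pkl","rb"))
s,d=imaging.camera_model("scene"),imaging.camera_model("side")
for n,o in dict(knob=[(a,(189,95)),(b,(284,166))],tip=[(a,(174,135)),(b,(262,189))],gend=[(a,(259,243)),(b,(321,285))],gin=[(a,(309,239)),(b,(368,281))],pivot=[(b,(442,15)),(s,(241,260)),(d,(251,263))],cornFm=[(a,(308,207)),(b,(363,248))]).items(): print(n,*tri(o))
c=[atz(b,p,10)[:2] for p in ((347,33),(473,17),(363,248),(474,232))]; print(c, "phone far end x", )
# press-model fit: yaw,x,y
from scipy.optimize import least_squares
obs=[(b,(442,15),(0,112,124)),(s,(241,260),(0,112,126)),(d,(251,263),(0,112,126)),
 (a,(259,243),(-140,-165,46)),(b,(320,285),(-140,-165,46)),(a,(309,239),(-78,-165,46)),(b,(368,281),(-78,-165,46)),
 (b,(347,33),(-75,135,10)),(b,(363,248),(-75,-135,10)),(a,(308,207),(-75,-135,10))]
def w(p,X): 
    c_,s_=np.cos(p[2]),np.sin(p[2]); return np.array([p[0]+c_*X[0]-s_*X[1],p[1]+s_*X[0]+c_*X[1],X[2]])
f=lambda p:np.concatenate([proj(m,w(p,X))-uv for m,uv,X in obs])
r=least_squares(f,[621,54,.15],loss="soft_l1"); print(r.x,np.round(f(r.x).reshape(-1,2),1).tolist())
E
```

```text
knob [466.62763998  45.27205349 154.8776382 ] [[-0.1, 0.1], [0.1, -0.1]]
tip [437.40267942  15.49798382 119.2304859 ] [[1.9, -3.4], [-1.8, 3.0]]
gend [ 498.71959891 -120.05892552   52.33474575] [[0.0, -0.1], [-0.0, 0.1]]
gin [ 561.72516257 -117.01022571   45.72784587] [[-0.1, 0.2], [0.1, -0.1]]
pivot [602.3400562  169.51771772 123.16462919] [[-3.8, 2.6], [-1.0, -0.6], [0.2, 0.1]]
cornFm [558.76126884 -84.73973095   3.36568834] [[-0.3, 0.4], [0.3, -0.3]]
[array([529.63252091, 183.64486171]), array([675.03503586, 199.80022066]), array([557.58066349, -82.94436734]), array([710.25784782, -59.54840638])] phone far end x
[6.18192476e+02 5.85329087e+01 1.17230560e-01] [[-0.3, 2.0], [-2.0, -2.0], [-0.9, -1.0], [0.8, -0.4], [0.8, -0.9], [-1.5, -1.7], [-1.0, -1.8], [-1.5, -0.2], [1.3, 0.9], [0.0, 1.1]]
```

```bash
cat >> h.py <<'E'
PR=np.array([618.2,58.5]); YAW=.117
def pw(x,y,z):
    c,s=np.cos(YAW),np.sin(YAW); return np.array([PR[0]+c*x-s*y,PR[1]+s*x+c*y,z])
def ori(yaw): return [np.pi,0,yaw]
def knob(q,z): return pw(-184*np.sin(q),112-184*np.cos(q),z)
E
python3 - <<'E'
from h import *
import pickle
a,b=pickle.load(open("ms.pkl","rb"))
print("tin",tri([(a,(293,388)),(b,(342,408))])[0])
for q in (.956,.5,0,-.04): print(q,knob(q,142),solve_ik(knob(q,142),ori(np.pi/2+YAW-q)))
q=.956; o=ori(np.pi/2+YAW-q)
k=np.array([466.6,45.3,142]); print("model knob",knob(q,142))
bot.move_ptp(k+[0,0,70],o)
print(bot.movel(k,max_speed=90,threshold=10))
s=bot.grip(0.,20); s=bot.get_state(); print(s["t"],s["opening"],s["gripper_force"],s["contact_force"],s["tcp_pos"])
m=imaging.camera_model("wrist"); cv2.imwrite("pics/g1.png",imaging.capture("wrist"))
E
```

```text
tin [ 531.59578914 -406.03386221  -28.67742776]
0.956 [468.23442389  46.78417722 142.        ] [-0.05746664  0.26749179 -0.52620003  0.77710451  0.          2.35232969]
0.5 [536.36419496  -0.93448614 142.        ] [-0.13939656  0.37888048 -0.3605818   0.83133405  0.          1.81439976]
0 [626.60479379 -13.00775791 142.        ] [-0.13846083  0.53345842 -0.10649832  0.93083959  0.          1.31533549]
-0.04 [633.89534578 -12.00265615 142.        ] [-0.13528151  0.54624409 -0.08437796  0.94017429  0.          1.27851482]
model knob [468.23442389  46.78417722 142.        ]
False
4.2583 0.31268958607850617 19.646565075963736 [ 0.36558131 -1.04358119  3.61201462] [466.77673061  45.23407871 142.32276113]
```

```bash
python3 - <<'E'
from h import *
for q in np.linspace(.956,0.06,8)[1:]:
    bot.movel(knob(q,142),ori(np.pi/2+YAW-q),max_speed=100)
    s=bot.get_state(); print(round(q,2),s["t"],np.round(s["contact_force"],1))
for q in np.arange(.04,-.08,-.02):
    h=bot.movel(knob(q,142),ori(np.pi/2+YAW-q),max_speed=40,threshold=12)
    s=bot.get_state(); print(round(q,2),h,np.round(s["tcp_pos"],1),np.round(s["contact_force"],1))
    if h or np.hypot(*s["contact_force"][:2])>15: break
bot.dwell(.3)
s=bot.get_state(); print(s["t"],np.round(s["contact_force"],1),s["opening"])
cv2.imwrite("pics/b1.png",np.hstack([imaging.capture("wrist")[:,:400],imaging.capture("scene")[160:340,160:420].repeat(2,0).repeat(2,1)[:360].copy().__getitem__(slice(None)) if 0 else cv2.resize(imaging.capture("scene")[200:320,210:310],(400,480))]))
E
```

```text
0.83 4.7 [-4.9 -6.   7.2]
0.7 5.0833 [-3.7 -5.4  6.9]
0.57 5.4667 [-2.3 -5.8  5.5]
0.44 5.85 [-2.9 -5.7  5.4]
0.32 6.2333 [-1.7 -5.5  5.4]
0.19 6.6167 [-0.8 -5.6  4.2]
0.06 7.0 [-0.1 -4.8  4.3]
0.04 False [618.9 -14.5 142.4] [-0.4 -6.2  3.3]
0.02 False [622.5 -14.2 142.4] [ 0.  -6.3  4. ]
0.0 False [624.2 -14.  142.3] [-4.9 -6.6  8.6]
-0.02 False [624.2 -13.7 142. ] [-14.5  -6.7  14.6]
8.3 [-14.7  -6.7  14.8] 0.3125695324652172
```

View pics/b1.png

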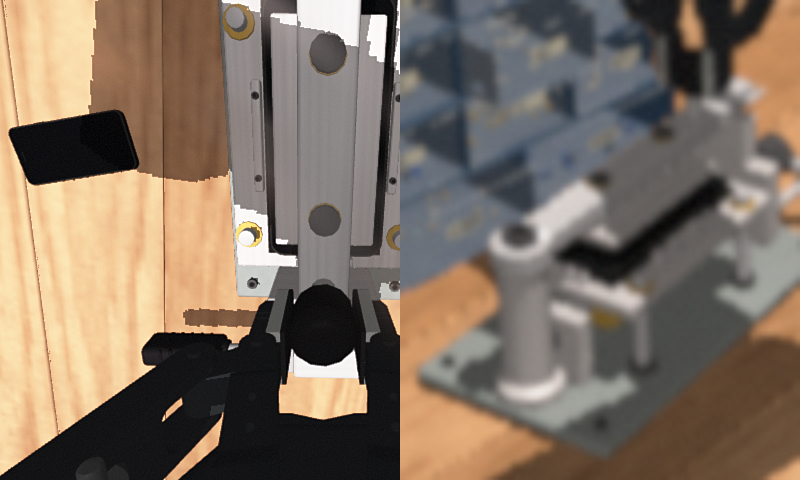

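The bar reached a hard stop with the knob at x≈624, 0.01 rad from the model. In the picture it lies centred along the press over the phone. I'll seat it a little harder, let go, and move to the lever.

```bash
cat >> h.py <<'E'
def lo(t):  # tool dir in press (sin t,0,-cos t), closing along press y
    z=np.array([np.sin(t),0,-np.cos(t)]); y=np.array([0,-1,0]); x=np.cross(y,z)
    return R.from_matrix(R.from_euler('z',YAW).as_matrix()@np.c_[x,y,z])
def lev(a,t,r=118,dy=0,back=0):
    g=pw(-r*np.cos(a),-165+dy,46+r*np.sin(a)); z=lo(t).as_matrix()[:,2]
    return g+z*(19-back), lo(t).as_euler('xyz').tolist()
E
python3 - <<'E'
from h import *
bot.movel(knob(-.035,142),ori(np.pi/2+YAW+.035),max_speed=30,threshold=25)
s=bot.get_state(); print(np.round(s["tcp_pos"],1),np.round(s["contact_force"],1))
bot.movel(knob(-.005,142),ori(np.pi/2+YAW),max_speed=30)
bot.grip(.8); p=bot.get_state()["tcp_pos"]
bot.movel([p[0],p[1],240]); 
for a in np.linspace(0,1.57,5):
    t=.5*(1-a/1.57); print(round(a,2),t,np.round(lev(a,t)[0],1),np.round(lev(a,t)[1],2),solve_ik(*lev(a,t)))
o=bot.get_state()["orientation"]
bot.move_ptp([590,-80,260],o); bot.dwell(.2)
m=imaging.camera_model("wrist"); im=imaging.capture("wrist")
for X,c in ((pw(-140,-165,46),(0,0,255)),(pw(-118,-165,46),(0,255,0)),(pw(-78,-165,46),(0,0,255)),(pw(0,-112,131),(255,0,255)),(pw(0,-122,117),(255,255,0)),(pw(0,112,124),(255,255,0)),(knob(0,171),(0,255,255))):
    u=proj(m,X); cv2.circle(im,tuple(int(round(v)) for v in u),3,c,1)
cv2.imwrite("pics/w3.png",im); print(bot.get_state()["t"])
E
```

```text
[624.2 -13.6 141.9] [-21.8  -8.3  20.4]
0.0 0.5 [ 529.3 -118.1   29.3] [ 3.14 -0.5   0.12] [-0.51910794  0.3962323  -0.95405308 -0.19353787  0.28881021  2.56655077]
0.39 0.375 [ 536.1 -117.3   73.5] [ 3.14 -0.38  0.12] [-0.46309577  0.31565849 -0.78523666  0.15184521  0.20212901  2.59402275]
0.78 0.25 [ 559.2 -114.6  111. ] [ 3.14 -0.25  0.12] [-0.39691703  0.33075815 -0.5695972   0.45164238  0.12192367  2.64108387]
1.18 0.125 [ 594.9 -110.4  136.1] [ 3.14 -0.12  0.12] [-0.33284744  0.42107764 -0.31995271  0.71709109  0.05423867  2.69480487]
1.57 0.0 [ 637.4 -105.4  145. ] [3.14 0.   0.12] [-0.27803452  0.56506013 -0.0433453   0.96239089  0.          2.74655813]
10.925
```

View pics/w3.png

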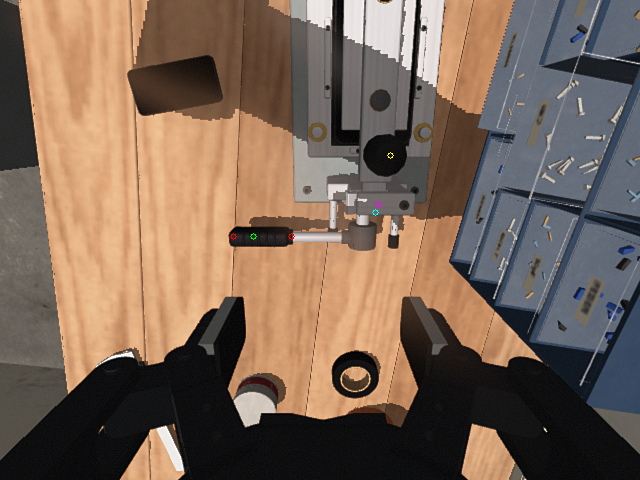

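The marks land on the grip, and the bar tongue lies in the catch, with the knob about 2 mm from the model. Next is the lever.

```bash
python3 - <<'E'
from h import *
bot.grip(.55)
bot.move_ptp(*lev(0,.5,back=110))
print(bot.movel(lev(0,.5)[0],max_speed=90,threshold=12))
bot.grip(0.,45); s=bot.get_state(); print(s["t"],s["opening"],s["gripper_force"],np.round(s["contact_force"],1))
for a in np.linspace(0,1.571,13)[1:]:
    p,o=lev(a,.5*(1-a/1.571)); bot.movel(p,o,max_speed=60)
    s=bot.get_state(); print(round(a,2),round(s["t"],1),np.round(np.array(s["tcp_pos"])-p,1),np.round(s["contact_force"],1),round(s["gripper_force"],1),round(s["opening"],3))
    if np.linalg.norm(s["contact_force"])>60: break
bot.dwell(.3)
m=imaging.camera_model("wrist"); 
cv2.imwrite("pics/l1.png",np.hstack([cv2.resize(imaging.capture("wrist"),(400,300)),cv2.resize(imaging.capture("side")[200:320,210:370],(400,300))]))
E
```

```text
False
14.1833 0.19265455850857238 45.779160261154175 [-2.  -0.5  2.9]
0.13 14.6 [-0.  -0.2 -0.2] [ 1.2 -2.4 -4.3] 45.6 0.194
0.26 15.0 [-0.1 -0.2 -0.4] [ 1.5 -1.3 -4.1] 45.8 0.195
0.39 15.4 [-0.4 -0.2 -0.6] [ 0.6 -1.9 -4.6] 45.9 0.194
0.52 15.8 [-0.5 -0.2 -0.6] [ 1.1 -4.2 -5.9] 46.1 0.194
0.65 16.2 [-0.6 -0.3 -0.6] [-2.2 -4.4 -5.7] 46.2 0.191
0.79 16.6 [-1.  -0.3 -0.8] [-0.7 -5.1 -6.8] 46.2 0.194
0.92 17.0 [-1.4 -0.4 -1.1] [-2.3 -5.7 -6.1] 45.9 0.188
1.05 17.4 [-1.9 -0.5 -1.5] [-3.7 -7.  -5.8] 45.6 0.195
1.18 17.8 [-2.3 -0.6 -1.7] [-4.4 -6.4 -4.9] 45.4 0.19
1.31 18.1 [-2.1 -0.6 -1.6] [-3.9 -5.9 -4.1] 44.9 0.193
1.44 18.5 [-2.1 -0.7 -1.6] [-5.3 -6.8 -3.5] 44.5 0.189
1.57 18.9 [-2.  -0.7 -1.6] [-5.1 -6.1 -3.8] 44.2 0.192
```

View pics/l1.png

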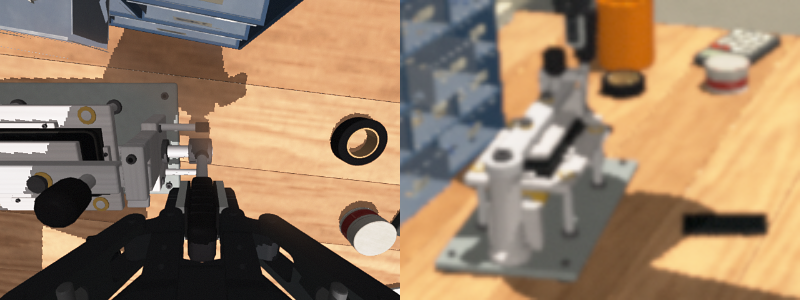

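The lever stands up between the pads. I'll overlay the upright model to check the angle, and correct for the 2 mm sag.

```bash
python3 - <<'E'
from h import *
p,o=lev(1.571,0); p2=p+[2,.5,1]; bot.movel(p2,o,max_speed=30); bot.dwell(.5)
s=bot.get_state(); print(s["t"],np.round(np.array(s["tcp_pos"])-p,1),np.round(s["contact_force"],1),s["gripper_force"])
m=imaging.camera_model("wrist"); im=imaging.capture("wrist")
def L(a,r,y=-165): return tuple(int(round(v)) for v in proj(m,pw(-r*np.cos(a),y,46+r*np.sin(a))))
im=cv2.resize(im[120:440,160:480],(800,800))[:600]
f=lambda q:(int((q[0]-160)*2.5),int((q[1]-120)*2.5))
for a,c in ((1.571,(0,255,0)),(1.421,(0,0,255)),(1.721,(255,0,0))):
    for r in (0,40,78,118,140): cv2.circle(im,f(L(a,r,-165)),4,c,1)
for X in ((0,-112,131),(0,-72,171),(0,-135,10)): cv2.circle(im,f(proj(m,pw(*X))),4,(255,0,255),1)
cv2.imwrite("pics/l2.png",im)
E
```

```text
20.0833 [-1.4 -0.6 -1.5] [-6.1 -7.6 -7.3] 44.828765988349915
```

View pics/l2.png

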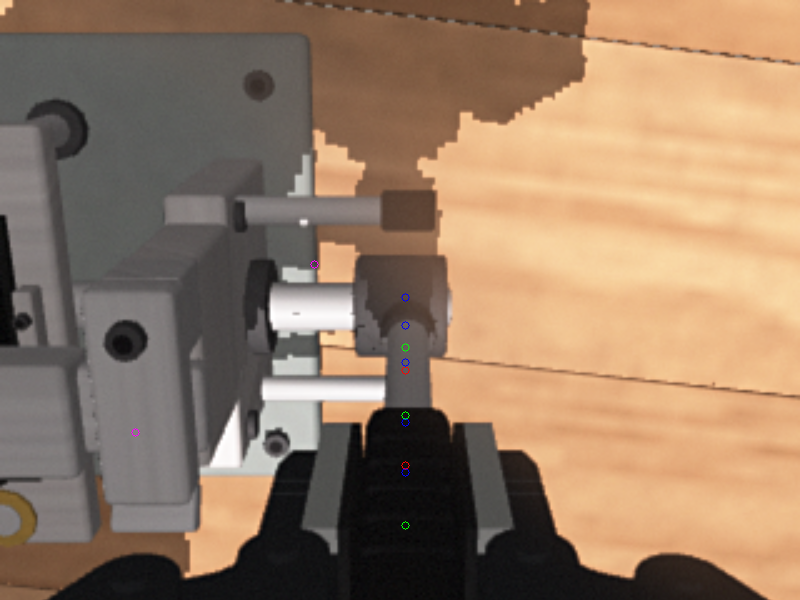

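```bash
python3 - <<'E'
from h import *
m=imaging.camera_model("wrist"); print(m["position"],m["rotation"])
f=lambda q:np.round((np.array(q)-[160,120])*2.5)
for ax in (0,-2.5):
  for a in (1.42,1.5,1.571,1.64):
    def X(r,h,y): return pw(ax-r*np.cos(a)+h*np.sin(a),-165+y,46+r*np.sin(a)+h*np.cos(a))
    print(ax,a,"inner +x edge",f(proj(m,X(78,13,-8.5))),f(proj(m,X(78,13,8.5))),"chamf",f(proj(m,X(78,10,0))),f(proj(m,X(81,13,0))),"end",f(proj(m,X(140,13,0))),f(proj(m,X(140,-13,0))),"rod w@50",f(proj(m,X(45,0,-5.5)))-f(proj(m,X(45,0,5.5))))
print("hub",f(proj(m,pw(0,-165,46))),"pins/corner", f(proj(m,pw(75,-135,12))),f(proj(m,pw(-75,-135,12))))
cv2.imwrite("pics/l3.png",np.vstack([im:=cv2.resize(imaging.capture("wrist")[280:480,220:420],(600,600))]))
E
```

```text
[715.14807559 -96.58273451 286.12314719] [-3.15198350e-01 -5.20845234e-04 -1.45519887e+00]
0 1.42 inner +x edge [447. 413.] [363. 413.] chamf [405. 426.] [405. 422.] end [404. 665.] [405. 785.] rod w@50 [46.  0.]
0 1.5 inner +x edge [447. 384.] [362. 384.] chamf [405. 397.] [405. 391.] end [404. 598.] [405. 740.] rod w@50 [46.  0.]
0 1.571 inner +x edge [447. 357.] [362. 357.] chamf [405. 371.] [405. 363.] end [404. 532.] [404. 691.] rod w@50 [46.  0.]
0 1.64 inner +x edge [447. 330.] [362. 330.] chamf [405. 344.] [405. 334.] end [404. 463.] [404. 637.] rod w@50 [46.  0.]
-2.5 1.42 inner +x edge [446. 424.] [363. 425.] chamf [405. 437.] [405. 433.] end [404. 680.] [405. 798.] rod w@50 [45. -1.]
-2.5 1.5 inner +x edge [447. 395.] [363. 396.] chamf [405. 409.] [405. 403.] end [404. 614.] [405. 753.] rod w@50 [46.  0.]
-2.5 1.571 inner +x edge [447. 369.] [362. 369.] chamf [405. 382.] [405. 374.] end [404. 548.] [404. 705.] rod w@50 [46.  0.]
-2.5 1.64 inner +x edge [447. 342.] [362. 342.] chamf [405. 356.] [405. 346.] end [404. 480.] [404. 652.] rod w@50 [46. -1.]
hub [405. 298.] pins/corner [305.  26.] [321. 470.]
```

View pics/l3.png

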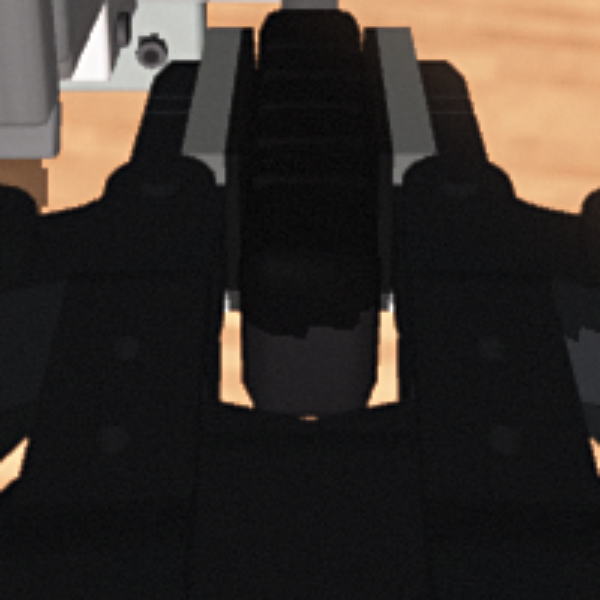

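The wrist camera sits on the +x side, so the edge I see is the grip's far inner edge. It is at row ~408 against ~370–385 expected for upright, which puts the lever at about 1.51 rad. I'll nudge it forward and measure that edge numerically.

```bash
python3 - <<'E'
from h import *
def edge():
    bot.dwell(.3); s=bot.get_state(); im=cv2.resize(cv2.cvtColor(imaging.capture("wrist"),cv2.COLOR_BGR2GRAY)[120:440,160:480],(800,800)).astype(float)
    c=im[330:520,395:415].mean(1); i=np.argmin(np.diff(cv2.GaussianBlur(c[:,None],(1,9),0)[:,0]))+330
    m=imaging.camera_model("wrist"); pr={}
    for a in (1.45,1.5,1.55,1.6): pr[a]=round((proj(m,pw(-2-80*np.cos(a)+10*np.sin(a),-165,46+80*np.sin(a)+10*np.cos(a)))[1]-120)*2.5)
    print(round(s["t"],2),"edge",i,pr,"hub",round((proj(m,pw(-2,-165,46))[1]-120)*2.5),np.round(s["tcp_pos"],1),np.round(s["contact_force"],1),round(s["gripper_force"],1))
edge()
p,o=lev(1.571,0)
d=pw(1,0,0)-pw(0,0,0); d[2]=0
for k in (6,9):
    bot.movel(p+k*d,o,max_speed=20); edge()
E
```

```text
20.48 edge 407 {1.45: 430, 1.5: 411, 1.55: 392, 1.6: 373} hub 305 [ 636.1 -106.   143.5] [-5.5 -7.  -7.5] 44.8
21.19 edge 414 {1.45: 448, 1.5: 430, 1.55: 411, 1.6: 392} hub 318 [ 640.1 -105.5  143.3] [-7.9 -5.9 -2.6] 45.3
21.84 edge 419 {1.45: 460, 1.5: 442, 1.55: 424, 1.6: 405} hub 327 [ 642.9 -105.2  143.2] [-7.5 -6.5 -3.2] 45.1
```

```bash
python3 - <<'E'
from h import *
p,o=lev(1.571,0); d=pw(1,0,0)-pw(0,0,0); d[2]=0
bot.movel(p+6*d,o,max_speed=10); bot.dwell(1)
s=bot.get_state(); print(s["t"],np.round(s["tcp_pos"],1),np.round(s["contact_force"],1),s["gripper_force"],np.abs(s["joint_velocities"]).max())
cv2.imwrite("pics/f.png",np.hstack([cv2.resize(imaging.capture("wrist"),(400,300)),cv2.resize(imaging.capture("scene")[190:310,210:370],(400,300))]))
E
```

```text
23.3417 [ 641.9 -105.3  143.3] [-4.2 -5.1 -5.9] 44.532009959220886 0.0020579174458088085
```

View pics/f.png

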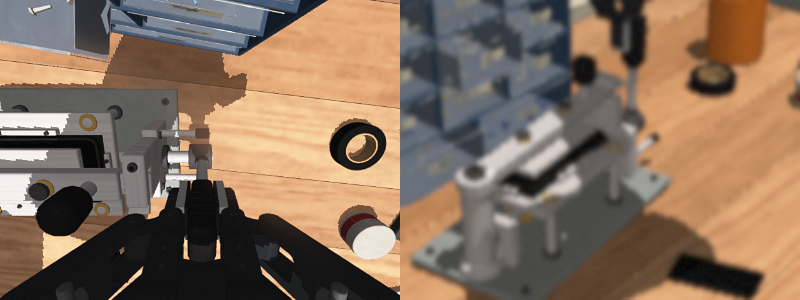

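The picture shows the bar over the phone with its tongue in the catch, the lever upright in the fingers, and the bystanders untouched. Handing in.

```bash
python3 -c "
from bench import bot
print(bot.sign_off())"
```

```text
the job is handed in; nothing more can be done
None
```

I handed the job in at about 23 s with the bar pushed to its hard stop in the catch and the lever held at about 1.57 rad (image and arm position put it between 1.54 and 1.63). The pad force on the phone couldn't be measured directly, and sign-off returned no verdict.

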